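# Bring the cup under the sugar carousel and hold the red canister over it

### The arm

A 6-joint arm with a two-finger parallel gripper is mounted at the origin on the work surface. World frame = base frame: x ahead of the robot, y to its left, z up, the work surface at z = 0. Lengths are in m, angles in degrees, forces in N, time in s.
With the tool pointing down it reaches from about 0.225 to 0.725 m from the base axis. Payload 3.1 kg.
Tool frame: the origin (TCP) lies at the very end of the fingers, on their centre line; the grasp point (between the pads) lies 19 mm behind it (pinch_z is the distance from the TCP to the grasp point, in m); z points along the fingers, y is the line along which they close (so a half turn about z gives the same grasp; the last joint's range is limited). The gripper opens to 85 mm and grips with 20 to 120 N. Pads are 22 mm wide; open, the fingers measure 114 mm over their backs; the gripper's body (76 mm by 85 mm) begins 54 mm behind the grasp point. The pads swing forward as they close: fully open they stand 13 mm farther back than shut.
Start: joints at [-82.151, 2.75, 5.684, 92.934, 0, 82.678], TCP at [0.137, -0.507, 0.231] pointing down, gripper open.
Joint ranges: [-166.93, 166.93], [-56.73, 111.36], [-69.38, 81.34], [-121.58, 131.49], [-85.45, 84.26], [-180, 180]. Speed limits (degrees/s): [159.86, 159.86, 180, 180, 180, 180].

### API

Orientations are given as a 3x3 rotation matrix whose columns are the frame's x, y, z axes.
In Python, from workcell import observe, grab_frame, camera_info, sign_off, pinch_z gives the robot as it stands.
- The arm moves only by the tool apply_moves, never from a script. Its argument "rows" is a list that holds one entry, the list of rows, each a list of 7 numbers: the shift along the world's x, y, z in units of 40 mm (1.0 is 40 mm), then the turn, a rotation vector about the world's x, y, z in rad, then the opening, from 0 (shut) to 1 (fully open). In form: [[[x, y, z, rx, ry, rz, claw], ...]]. A call has 1 to 20 rows; each row is the pose to reach, as a shift and turn from the pose commanded when the call began; what a row does not reach only later rows make up. A row lasts 1/8 s, in which the tool goes at most 62.5 mm and 10.7 degrees, less where a joint would pass 70% of its speed; a pose out of reach is approached as far as the arm can. A call with a gripper value outside its range is refused whole. The fingers move at their own pace and stop on an object; "force" is the grip in N (left out, the last holds). Time passes only in rows, so rows that repeat a pose let the fingers close. It gives the time, the measured TCP pose, the force, the opening and the grip force at its end, in the units of the state.
- observe(): the state, without advancing time (a new reading comes with each control period).
- grab_frame(name): name is "scene" or "top" or "wrist"; returns the picture (420x560x3 uint8, blue, green, red); there is no depth.
- camera_info(name): a dict with "K" (3x3 intrinsics, pixels), "position" and "orientation" of the camera in the world; the wrist camera has in their place "hand_eye" (4x4, takes a point from camera to tool coordinates, whose origin is the TCP and whose axes are the flange's). Camera axes: x right, y up, looking along -z (the intrinsics and any distortion apply to the point x, -y, -z); pixel columns grow to the right and rows downward; lengths in m; the calibration is good to about 2 mm. A picture is of the moment at which its call begins: read the wrist's pose just before it. camera_info takes no time and is no camera call.
- sign_off(): hands the job in; it is judged then, once.
The state is a dict: "time": time; "joint_positions": joint angles; "dq": joint speeds; "joint_torque": joint torques, N m; "tcp_pos": TCP position; "ee_rot": TCP orientation; "force": force on the tool from outside, world axes, zero at the start; "moment": the same for the moment, N m; "grip_width": finger opening in m; "grip_force": force on a finger pad.
Only numpy, scipy, OpenCV 4.12 (cv2) and the standard library are available. Lean on these libraries where they do the work, as an engineer would, in place of code of your own. Each camera call takes 0.05 s, during which the arm holds its last target. There are 200 camera calls.

### The job

First slide the tray with the white cup gently all the way in under the dispenser carousel, with the cup staying upright in its well. Then turn the carousel until the red-lidded canister's spout is over the middle of the cup, and finish while still gripping the carousel by a lid knob and holding it still there. Leave the other things on the table where they are.

Things in the scene. Friction and masses are not known exactly. Their poses are not given: they have to be found in the camera images.
- stand: Fixed dispenser stand: steel foot 430 x 130 x 12 mm with two low guide rails and a slim column. Origin on the table on the vertical axis of the carousel. Its -x axis is the front, the side from which the cup tray slides in; +x is the direction in which the tray is pushed home. The tray runs along the line y = 0 of this frame. Where it stands and which way it faces vary.
- tray (a joint): Travel of the wooden cup tray along the stand's +x axis, in m: 0 = pulled out (start), 0.13 = fully home against its stop, with the cup well 105 mm in front of the carousel axis, under the front canister. It resists with about 1 N plus 4 N per m/s, and stays where left.
- tray_handle (a point): Middle of the tray's black upright round grip: 22 mm diameter, from 39 to 75 mm above the table (this point is at 60 mm), on a thinner 14 mm stem. It stands 135 mm in front (stand -x) of the well's centre, nothing over it; with the tray home it is 240 mm in front of the carousel axis. The tray's top is 21 mm above the table, the guide rails 26 mm.
- tray_well (a point): Centre of the floor of the round well in the tray (24 mm above the table; 62 mm inside, with a lip 5 mm high) in which the cup stands. Moves with the tray.
- cup: White loose cup standing in the tray well: foot 54 mm, rim 88 mm diameter, 58 mm high, a small handle on its +x side reaching 64 mm from its axis, 0.15 to 0.29 kg. Origin at the centre of its underside; z up. Its rim is 82 mm above the table, 22 mm below the spouts.
- carousel: Carousel on the stand: wooden disc (256 mm wide, 142 to 150 mm up) with four white canisters (72 mm) a quarter turn apart, axes 105 mm from its own; one has red lid, knob and band, the others black, off-white and grey. Origin on its axis at table height, red canister on its -x axis. Turns endlessly both ways (0.03 N m friction, 0.9 kg). Aligned with the stand: red in front.
- red_knob (a point): Centre of the top of the red lid's knob, 273 mm above the table, 105 mm from the carousel axis. All four knobs are round, upright, 26 mm diameter, 38 mm tall, on the middle of lids 76 mm wide whose tops are 235 mm above the table.
- red_spout (a point): Tip of the red canister's spout, straight below its knob, 104 mm above the table; 20 mm wide.
- saucer: White saucer 144 mm wide, 12 mm high, with the spare cup on it; origin under its centre. Bystander.
- spare_cup: Second white cup like the first, standing on the saucer, off the tray; origin under its centre. Bystander.
- teaspoon: Steel spoon, 140 mm long, lying on the table; origin near its middle. Bystander.
- sugar_bowl: Blue bowl, 90 mm wide, 55 mm high; origin under its centre. Bystander.
- milk_jug: Steel jug with a handle, 68 mm wide, 85 mm high; origin under its centre. Bystander.
- bud_vase: Amber glass vase, 72 mm wide, 110 mm high; origin under its centre. Bystander.
- book: Blue closed book 150 x 210 x 22 mm lying flat; origin under its centre. Bystander.
Mind the look-alikes: they are no part of the job. Leave any green, pink or purple look-alike of the cup alone.

How it is judged (in metres and radians):
On the way, in this order (a step that is already met when the one before it is completed fails the run):
1. the tray is fully home, the cup upright in its well (value of joint tray above 0.124 m and horizontal distance between cup and tray_well below 0.008 m and angle between cup's own z axis and vertical below 0.12 rad), for 0.2 s.
2. the red canister's spout is over the cup, the tray still home (all of step 1 and horizontal distance between red_spout and cup below 0.015 m), for 0.2 s.
At the end, for the whole second after the job is handed in: The tray is home (at least 124 of 130 mm), the cup upright (within 0.12 rad) within 8 mm of the well's centre, the red spout within 15 mm of the cup's axis in plan, the carousel at rest (under 0.06 rad/s), and the fingers holding it with more than 1.5 N (all of step 2 and contact force between the fingers and carousel above 1.5 N and angular speed of carousel below 0.06 rad/s); the arm keeps its last pose, push and grip.
It fails at once if a bystander is moved by more than 20 mm (distance of any of saucer, teaspoon, sugar_bowl, milk_jug, bud_vase, book, spare_cup from where it was at the start of the episode above 0.02 m).
It fails at once if the cup is tipped by more than 0.3 rad (angle between cup's own z axis and vertical above 0.3 rad).
It also fails if it takes over 64 s, if anything falls off the work surface, if the arm or the gripper's body presses on something with over 40 N, if the wrist force passes 120 N, or if a joint passes its speed limit or range.

## Working session

There is one attempt and no reset: what is moved stays moved. The work goes in short steps, Python scripts to look and compute and a tool call to move; the robot and the scene stay as the last step left them, time stands still between calls to the robot, and variables do not carry over. Pictures are saved under pics/ and viewed, at most 10 in all, crops included, and the job is handed in when it is done.

Besides the shell and the picture viewer there is one more tool, called after ">>>" in YAML: its name, and indented under it one key for each argument. apply_moves: Moves the arm, as the interface text tells. Its arguments: {"type":"object","properties":{"rows":{"type":"array"},"force":{"type":"number"}},"required":["rows"]}

```bash
mkdir -p pics; cat > h.py <<'E'
import numpy as np, cv2
from workcell import observe, grab_frame, camera_info, sign_off, pinch_z
E
python3 - <<'E'
from h import *
for n in("scene","top"):
    f=grab_frame(n); cv2.imwrite(f"pics/{n}0.png",f)
    print(n,camera_info(n))
print(camera_info("wrist")); s=observe(); print(s['tcp_pos'],s['ee_rot'],s['time'],pinch_z)
E
```

```text
scene {'K': array([[411.20272832,   0.        , 289.46607041],
       [  0.        , 411.20272832, 208.69965549],
       [  0.        ,   0.        ,   1.        ]]), 'position': array([1.2886211 , 0.15947397, 1.03823458]), 'orientation': array([[-0.19622036, -0.74249836,  0.64046371],
       [ 0.98045626, -0.13907351,  0.13915485],
       [-0.01425072,  0.65525167,  0.75527622]])}
top {'K': array([[441.41454428,   0.        , 280.40686447],
       [  0.        , 441.41454428, 210.53950159],
       [  0.        ,   0.        ,   1.        ]]), 'position': array([0.37120467, 0.0191045 , 1.4611434 ]), 'orientation': array([[-0.01035317,  0.9909805 , -0.13360561],
       [-0.99969197, -0.00724378,  0.02373805],
       [ 0.02255614,  0.13381021,  0.99075024]])}
{'K': array([[344.28020553,   0.        , 283.84187133],
       [  0.        , 344.28020553, 207.45451066],
       [  0.        ,   0.        ,   1.        ]]), 'hand_eye': array([[ 3.91361677e-04,  9.55093946e-01,  2.96302889e-01,
         7.48224375e-02],
       [ 9.99999701e-01, -5.71372645e-04,  5.20929766e-04,
        -1.50467412e-03],
       [ 6.66836231e-04,  2.96302596e-01, -9.55093884e-01,
        -1.42517287e-01],
       [ 0.00000000e+00,  0.00000000e+00,  0.00000000e+00,
         1.00000000e+00]])}
[ 0.13732419 -0.50614069  0.23020797] [[ 9.65140824e-01  2.61730987e-01 -2.82915761e-04]
 [ 2.61730982e-01 -9.65138493e-01  2.14053442e-03]
 [ 2.87191294e-04 -2.13996498e-03 -9.99997669e-01]] 0.1 0.0187
```

View pics/scene0.png

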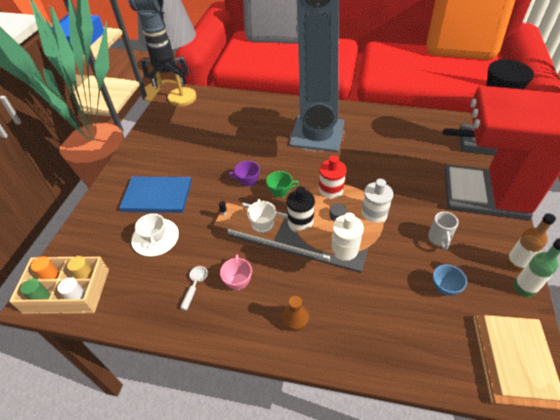

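View pics/top0.png

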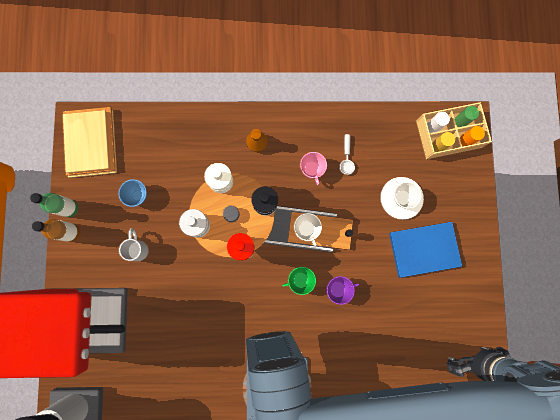

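Scene: tray handle is the black post at (222,207), white cup at (262,215), red lid (333,175) with knob (333,161), black lid (301,200). Top: handle (349,233), cup (308,227), carousel hub (231,213), red (240,246), black (265,200), off-white (218,177), grey (194,222).

Candidates for "white cup" in top: tray cup (308,227), spare cup on saucer (404,195), green (302,281), purple (341,290), pink (313,165), and jug (133,250). I choose the one on the wooden tray, (308,227). Candidates for "red": lid (240,246), and the red machine (45,335), which is background. For the black grip: (349,233), with the black lid (265,200) as look-alike. I'll check this in a close crop.

```bash
python3 - <<'E'
from h import *
a=cv2.imread("pics/top0.png")[155:275,170:370]; b=cv2.imread("pics/scene0.png")[145:270,205:405]
a=cv2.resize(a,(800,480),interpolation=cv2.INTER_CUBIC)[:,:]; b=cv2.resize(b,(800,500),interpolation=cv2.INTER_CUBIC)
c=np.zeros((600,800,3),np.uint8)
cv2.imwrite("pics/c1.png",a); cv2.imwrite("pics/c2.png",b)
E
```

```text
(no output)
```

View pics/c1.png

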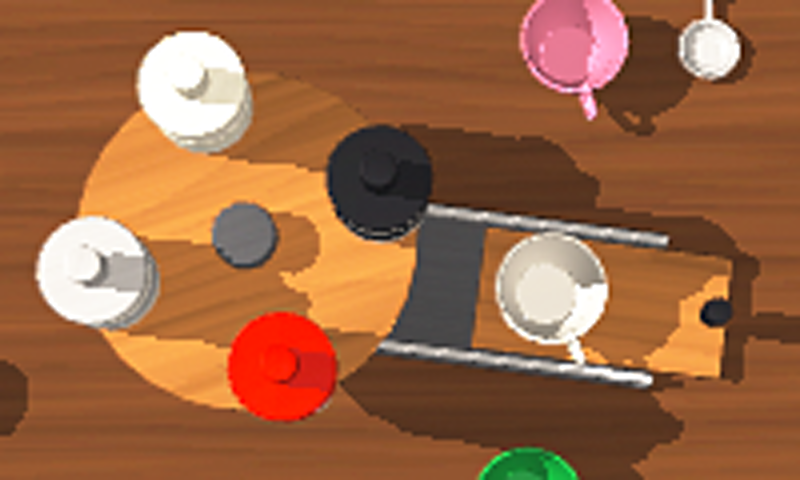

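View pics/c2.png

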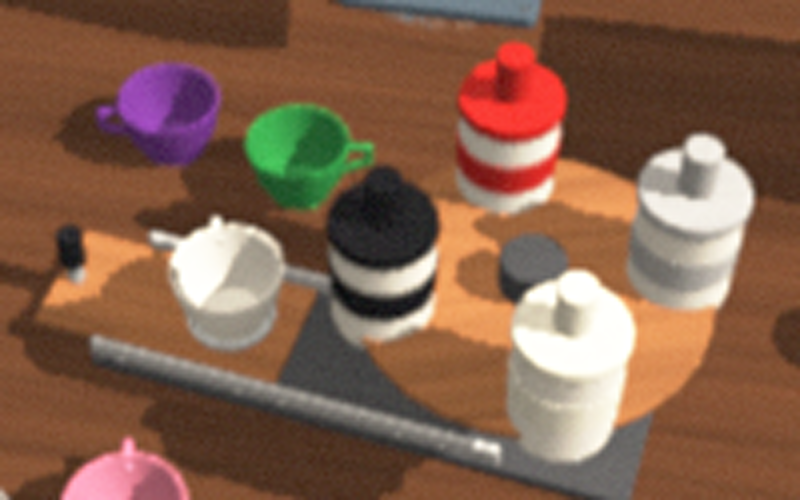

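Crop top: knobs red (281,358), black (378,167), off-white (191,75), grey (85,261); grip (717,310); cup rim centre (553,288), handle sticking out towards the lower rail. Crop scene: knob tops red (516,52), black (384,178), off-white (578,285), grey (704,146), grip top (69,232). The choice is confirmed: white cup on the tray, red canister a bit over a quarter turn from the front.

```bash
cat >> h.py <<'E'
def ray(n,uv):
    c=camera_info(n); K=c['K']; d=np.array([(uv[0]-K[0,2])/K[0,0],-(uv[1]-K[1,2])/K[1,1],-1.])
    return np.array(c['position']),np.array(c['orientation'])@d
def plane(n,uv,z):
    o,d=ray(n,uv); return o+d*(z-o[2])/d[2]
def tri(a,b):
    (o,d),(p,e)=ray("top",a),ray("scene",b)
    t=np.linalg.lstsq(np.c_[d,-e],p-o,rcond=None)[0]
    return (o+t[0]*d+p+t[1]*e)/2, np.linalg.norm(o+t[0]*d-p-t[1]*e)
T=lambda u,v:(170+(u-1.5)/4,155+(v-1.5)/4)
S=lambda u,v:(205+(u-1.5)/4,145+(v-1.5)/4)
E
python3 - <<'E'
from h import *
np.set_printoptions(precision=4,suppress=True)
P={'red':((281,358),(516,52)),'black':((378,167),(384,178)),'white':((191,75),(578,285)),'grey':((85,261),(704,146)),'handle':((717,308),(69,232)),'cuprim':((553,288),(228,264))}
z=dict(handle=.075,cuprim=.082)
K={}
for k,(a,b) in P.items():
    p,e=tri(T(*a),S(*b)); h=z.get(k,.273); K[k]=plane("top",T(*a),h)[:2]
    print(k,p,round(e,4),'plane',K[k],plane("scene",S(*b),h)[:2])
k4=np.array([K[i] for i in('red','black','white','grey')]); ax=k4.mean(0); print('axis',ax,np.linalg.norm(k4-ax,axis=1),np.degrees(np.arctan2(*(k4-ax).T[::-1])))
f=K['handle']-ax; print('front dir',np.degrees(np.arctan2(f[1],f[0])),np.linalg.norm(f)); f=K['cuprim']-ax; print(np.degrees(np.arctan2(f[1],f[0])),np.linalg.norm(f))
E
```

```text
red [0.4408 0.101  0.2784] 0.002 plane [0.4413 0.1004] [0.4346 0.1015]
black [0.5705 0.0342 0.2745] 0.0008 plane [0.5707 0.0346] [0.5692 0.0336]
white [0.6354 0.1637 0.2724] 0.0027 plane [0.6354 0.1623] [0.6357 0.165 ]
grey [0.5073 0.2322 0.2773] 0.0012 plane [0.5078 0.2324] [0.5028 0.2332]
handle [ 0.4892 -0.23    0.0787] 0.0017 plane [ 0.4893 -0.2298] [ 0.4862 -0.2324]
cuprim [ 0.505  -0.0987  0.0865] 0.0014 plane [ 0.5055 -0.0998] [ 0.5012 -0.0992]
axis [0.5388 0.1324] [0.1026 0.1029 0.1011 0.1047] [-161.8123  -71.9213   17.1677  107.2308]
front dir -97.77929641346691 0.36562252403247875
-98.15023629609021 0.23453486005657267
```

>>> apply_moves:
  rows:
    - [[1.2,0.95,0,0,0,-0.05,1],[2.4,1.9,0,0,0,-0.1,1],[3.6,2.8,0,0,0,-0.16,1],[4.8,3.75,0,0,0,-0.22,1],[6.0,4.7,-0.5,0,0,-0.28,1],[7.2,5.6,-1,0,0,-0.33,1],[8.2,6.4,-1.5,0,0,-0.38,1],[8.78,6.89,-2,0,0,-0.4,1],[8.78,6.89,-2,0,0,-0.4,1],[8.78,6.89,-2,0,0,-0.4,1],[8.78,6.89,-2,0,0,-0.4,1],[8.78,6.89,-2,0,0,-0.4,1]]

```text
time: 1.6
tcp_pos: [0.4884, -0.2322, 0.1523]
ee_rot: [[0.991, -0.136, 0.001], [-0.136, -0.991, -0.001], [0.001, 0.001, -1.0]]
force: [0.4, -0.3, -0.3]
grip_width: 0.0851
grip_force: 0.0
```

```bash
cat >> h.py <<'E'
def wray(uv,s):
    c=camera_info("wrist"); K=c['K']; H=np.array(c['hand_eye']); R=np.array(s['ee_rot'])
    d=np.array([(uv[0]-K[0,2])/K[0,0],-(uv[1]-K[1,2])/K[1,1],-1.])
    return np.array(s['tcp_pos'])+R@H[:3,3], R@H[:3,:3]@d
def wplane(uv,s,z):
    o,d=wray(uv,s); return o+d*(z-o[2])/d[2]
E
python3 - <<'E'
from h import *
s=observe(); f=grab_frame("wrist"); cv2.imwrite("pics/w1.png",f); print(s['tcp_pos'],s['ee_rot'],s['time'],s['joint_positions'])
np.save("s1.npy",s,allow_pickle=True)
E
```

```text
[ 0.48841019 -0.23220652  0.15230341] [[ 9.90640790e-01 -1.36488136e-01  1.34680328e-03]
 [-1.36486872e-01 -9.90641385e-01 -9.90113329e-04]
 [ 1.46933779e-03  7.97025683e-04 -9.99998603e-01]] 1.6 [-3.25302706e+01  4.78706758e+00 -1.16138368e+00  8.39559834e+01
 -6.33319188e-03  1.55314373e+02]
```

View pics/w1.png

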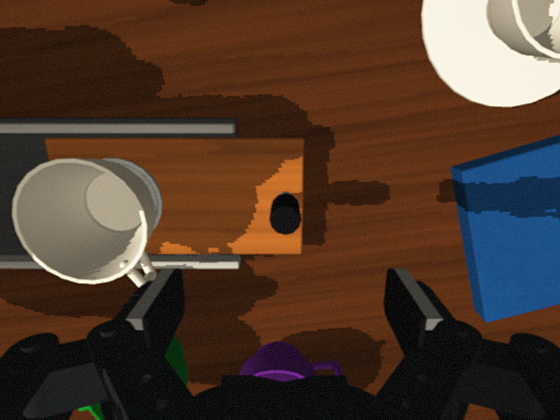

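The grip's top is at about (285,219) in the wrist picture; the rails run along the image rows, so the tool is aligned with the tray.

```bash
python3 - <<'E'
from h import *
s=np.load("s1.npy",allow_pickle=True).item()
print(wplane((285,220),s,.075), wplane((303,138),s,.021),wplane((302,254),s,.021))
for v in(131,256): print([wplane((u,v),s,.026) for u in(20,236)])
E
```

```text
[ 0.48575261 -0.23151549  0.075     ] [ 0.53253886 -0.2523291   0.021     ] [ 0.43403662 -0.23956635  0.021     ]
[array([ 0.56778229, -0.03830014,  0.026     ]), array([ 0.54529287, -0.20197468,  0.026     ])]
[array([ 0.46735184, -0.00062385,  0.026     ]), array([ 0.442204  , -0.18348083,  0.026     ])]
```

>>> apply_moves:
  rows:
    - [[0,0.03,-1,0,0,0,1],[0,0.03,-2,0,0,0,1],[0,0.03,-2.5,0,0,0,1],[0,0.03,-2.75,0,0,0,1],[0,0.03,-2.75,0,0,0,0.6],[0,0.03,-2.75,0,0,0,0.4],[0,0.03,-2.75,0,0,0,0.2],[0,0.03,-2.75,0,0,0,0.1],[0,0.03,-2.75,0,0,0,0.1],[0,0.03,-2.75,0,0,0,0.1]]
  force: 25

```text
time: 2.9
tcp_pos: [0.4894, -0.2307, 0.0427]
ee_rot: [[0.991, -0.135, 0.002], [-0.135, -0.991, -0.002], [0.002, 0.001, -1.0]]
force: [-1.4, -0.5, 5.5]
grip_width: 0.0211
grip_force: 25.8
```

>>> apply_moves:
  rows:
    - [[0.003,0.025,0,0,0,0,0.1],[0.01,0.075,0,0,0,0,0.1],[0.02,0.15,0,0,0,0,0.1],[0.034,0.25,0,0,0,0,0.1],[0.051,0.37,0,0,0,0,0.1],[0.071,0.52,0,0,0,0,0.1],[0.092,0.67,0,0,0,0,0.1],[0.112,0.82,0,0,0,0,0.1],[0.132,0.97,0,0,0,0,0.1],[0.153,1.115,0,0,0,0,0.1],[0.173,1.265,0,0,0,0,0.1],[0.193,1.41,0,0,0,0,0.1],[0.214,1.56,0,0,0,0,0.1],[0.234,1.71,0,0,0,0,0.1],[0.254,1.86,0,0,0,0,0.1],[0.275,2.005,0,0,0,0,0.1],[0.295,2.155,0,0,0,0,0.1],[0.312,2.28,0,0,0,0,0.1],[0.325,2.38,0,0,0,0,0.1],[0.332,2.43,0,0,0,0,0.1]]

```text
time: 5.4
tcp_pos: [0.503, -0.1331, 0.0427]
ee_rot: [[0.991, -0.135, 0.002], [-0.135, -0.991, -0.001], [0.003, 0.001, -1.0]]
force: [-1.2, -0.7, 5.8]
grip_width: 0.021
grip_force: 25.9
```

>>> apply_moves:
  rows:
    - [[0.004,0.03,0,0,0,0,0.1],[0.012,0.09,0,0,0,0,0.1],[0.022,0.16,0,0,0,0,0.1],[0.034,0.24,0,0,0,0,0.1],[0.044,0.32,0,0,0,0,0.1],[0.055,0.4,0,0,0,0,0.1],[0.066,0.48,0,0,0,0,0.1],[0.077,0.56,0,0,0,0,0.1],[0.088,0.64,0,0,0,0,0.1],[0.096,0.7,0,0,0,0,0.1],[0.102,0.74,0,0,0,0,0.1],[0.106,0.77,0,0,0,0,0.1],[0.109,0.79,0,0,0,0,0.1],[0.11,0.8,0,0,0,0,0.1],[0.11,0.8,0,0,0,0,0.1]]

```text
time: 7.28
tcp_pos: [0.5069, -0.1044, 0.0427]
ee_rot: [[0.991, -0.137, 0.001], [-0.137, -0.991, -0.008], [0.002, 0.008, -1.0]]
force: [-1.5, -9.5, 4.3]
grip_width: 0.0212
grip_force: 26.4
```

>>> apply_moves:
  rows:
    - [[0,0,0,0,0,0,0.4],[0,0,0,0,0,0,0.7],[0,0,0,0,0,0,1],[0,0,0,0,0,0,1],[0,0,0.6,0,0,0,1],[0,0,1.5,0,0,0,1],[0,0,2.8,0,0,0,1],[0,0,4.2,0,0,0,1],[0,0,5.6,0,0,0.1,1],[0,0,6.7,0,0,0.25,1],[-0.3,1,6.7,0,0,0.4,1],[-0.65,2,6.7,0,0,0.55,1],[-1,3.1,6.7,0,0,0.7,1],[-1.3,4,6.7,0,0,0.834,1],[-1.55,4.8,6.7,0,0,0.834,1],[-1.65,5.1,6.7,0,0,0.834,1],[-1.65,5.1,6.7,0,0,0.834,1],[-1.65,5.1,6.7,0,0,0.834,1],[-1.65,5.1,6.7,0,0,0.834,1]]

```text
time: 9.65
tcp_pos: [0.4406, 0.1024, 0.3091]
ee_rot: [[0.767, 0.642, -0.0], [0.642, -0.767, -0.0], [-0.0, 0.0, -1.0]]
force: [-1.1, 0.0, -0.0]
grip_width: 0.0855
grip_force: 0.0
```

```bash
python3 - <<'E'
from h import *
s=observe(); np.save("s2.npy",s,allow_pickle=True)
f=grab_frame("wrist"); g=grab_frame("top"); cv2.imwrite("pics/top2.png",g)
print(s['joint_positions'],s['time'])
g=cv2.resize(g[140:280,160:360],(400,280)); cv2.imwrite("pics/w2.png",np.hstack([cv2.resize(f,(400,300)),np.vstack([g,np.zeros((20,400,3),np.uint8)])]))
E
```

```text
[ 4.59064526e+00 -5.97439065e+00  6.13980877e+00  1.02130751e+02
 -1.73845462e-02  1.44643982e+02] 9.65
```

View pics/w2.png

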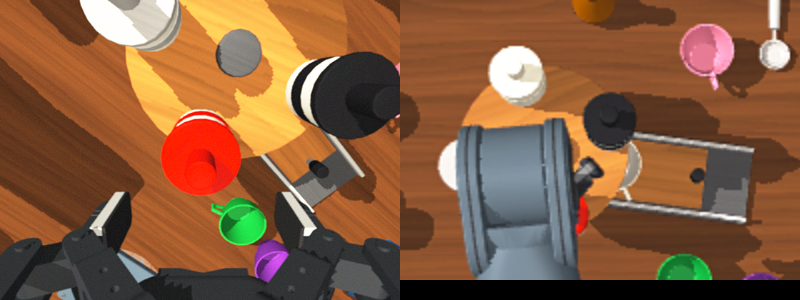

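Wrist: red lid centred below the camera, knob end near (201,175) of the 400-wide picture, between the open pads. Top: the tray is home with the grip at about (308,227), the cup still in the well with its handle visible at (303,233), and the carousel unmoved.

```bash
python3 - <<'E'
from h import *
s=np.load("s2.npy",allow_pickle=True).item()
for v in(235,245,255): print(v,wplane((281,v),s,.273))
print(plane("top",(308.5,227),.075))
f=grab_frame("wrist")[130:290,200:360]; cv2.imwrite("pics/w3.png",cv2.resize(f,(640,640))[:600])
E
```

```text
235 [0.44157789 0.10759811 0.273     ]
245 [0.43694148 0.10373122 0.273     ]
255 [0.43221774 0.0997915  0.273     ]
[ 0.50502649 -0.10230867  0.075     ]
```

View pics/w3.png

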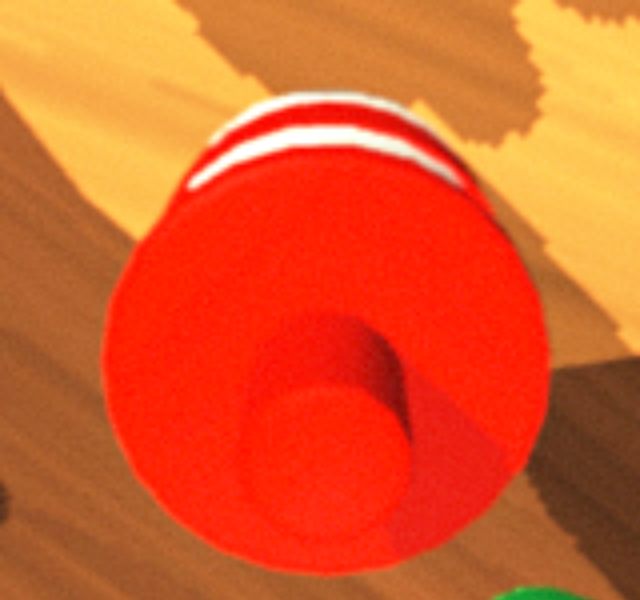

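Knob top centre at (281.5,246) → (0.437,0.103), agreeing with the two-view fix. Descend and grip.

>>> apply_moves:
  rows:
    - [[-0.06,0,-0.8,0,0,0,1],[-0.06,0,-1.4,0,0,0,1],[-0.06,0,-1.63,0,0,0,1],[-0.06,0,-1.63,0,0,0,1],[-0.06,0,-1.63,0,0,0,0.6],[-0.06,0,-1.63,0,0,0,0.4],[-0.06,0,-1.63,0,0,0,0.2],[-0.06,0,-1.63,0,0,0,0.15],[-0.06,0,-1.63,0,0,0,0.15],[-0.06,0,-1.63,0,0,0,0.15]]
  force: 30

```text
time: 11.05
tcp_pos: [0.4383, 0.1033, 0.2449]
ee_rot: [[0.766, 0.643, 0.002], [0.643, -0.766, 0.0], [0.001, 0.001, -1.0]]
force: [1.2, 0.3, 3.6]
grip_width: 0.025
grip_force: 29.9
```

```bash
python3 - <<'E'
from h import *
r=np.array([.4383,.1033])-[.539,.133]
for t in np.r_[1,3,6:60:3.6,60,63,65,65.8]:
    a=np.radians(t);R=np.array([[np.cos(a),-np.sin(a)],[np.sin(a),np.cos(a)]])
    d=(R@r-r)/.04; print("[%.2f, %.2f, 0, 0, 0, %.3f, 0.15],"%(*d,a),end=' ')
E
```

```text
[0.01, -0.04, 0, 0, 0, 0.017, 0.15], [0.04, -0.13, 0, 0, 0, 0.052, 0.15], [0.09, -0.26, 0, 0, 0, 0.105, 0.15], [0.16, -0.41, 0, 0, 0, 0.168, 0.15], [0.24, -0.56, 0, 0, 0, 0.230, 0.15], [0.32, -0.70, 0, 0, 0, 0.293, 0.15], [0.42, -0.83, 0, 0, 0, 0.356, 0.15], [0.52, -0.96, 0, 0, 0, 0.419, 0.15], [0.63, -1.08, 0, 0, 0, 0.482, 0.15], [0.75, -1.20, 0, 0, 0, 0.545, 0.15], [0.87, -1.30, 0, 0, 0, 0.607, 0.15], [1.01, -1.40, 0, 0, 0, 0.670, 0.15], [1.14, -1.49, 0, 0, 0, 0.733, 0.15], [1.29, -1.58, 0, 0, 0, 0.796, 0.15], [1.43, -1.65, 0, 0, 0, 0.859, 0.15], [1.59, -1.71, 0, 0, 0, 0.922, 0.15], [1.74, -1.77, 0, 0, 0, 0.984, 0.15], [1.90, -1.81, 0, 0, 0, 1.047, 0.15], [2.04, -1.84, 0, 0, 0, 1.100, 0.15], [2.13, -1.85, 0, 0, 0, 1.134, 0.15], [2.16, -1.86, 0, 0, 0, 1.148, 0.15],
```

>>> apply_moves:
  rows:
    - [[0.02,-0.07,0,0,0,0.03,0.15],[0.04,-0.13,0,0,0,0.052,0.15],[0.09,-0.26,0,0,0,0.105,0.15],[0.16,-0.41,0,0,0,0.168,0.15],[0.24,-0.56,0,0,0,0.23,0.15],[0.32,-0.7,0,0,0,0.293,0.15],[0.42,-0.83,0,0,0,0.356,0.15],[0.52,-0.96,0,0,0,0.419,0.15],[0.63,-1.08,0,0,0,0.482,0.15],[0.75,-1.2,0,0,0,0.545,0.15],[0.87,-1.3,0,0,0,0.607,0.15],[1.01,-1.4,0,0,0,0.67,0.15],[1.14,-1.49,0,0,0,0.733,0.15],[1.29,-1.58,0,0,0,0.796,0.15],[1.43,-1.65,0,0,0,0.859,0.15],[1.59,-1.71,0,0,0,0.922,0.15],[1.74,-1.77,0,0,0,0.984,0.15],[1.9,-1.81,0,0,0,1.047,0.15],[2.04,-1.84,0,0,0,1.1,0.15],[2.13,-1.85,0,0,0,1.134,0.15]]

```text
time: 13.55
tcp_pos: [0.5234, 0.0313, 0.2449]
ee_rot: [[-0.262, 0.965, 0.001], [0.965, 0.262, 0.005], [0.004, 0.002, -1.0]]
force: [0.4, 4.2, 6.3]
grip_width: 0.0249
grip_force: 30.2
```

>>> apply_moves:
  rows:
    - [[0.03,0,0,0,0,0.014,0.15],[0.03,0,0,0,0,0.014,0.15],[0.03,0,0,0,0,0.014,0.15],[0.03,0,0,0,0,0.014,0.15],[0.03,0,0,0,0,0.014,0.15]]

```text
time: 14.18
tcp_pos: [0.5246, 0.0311, 0.2449]
ee_rot: [[-0.274, 0.962, 0.002], [0.962, 0.274, 0.004], [0.004, 0.003, -1.0]]
force: [0.3, 4.4, 6.2]
grip_width: 0.0253
grip_force: 30.2
```

```bash
python3 - <<'E'
from h import *
s=observe(); print(s['tcp_pos'],s['force'],s['grip_width'],s['grip_force'],s['time'])
f=grab_frame("top"); g=grab_frame("scene"); cv2.imwrite("pics/top4.png",f); cv2.imwrite("pics/scene4.png",g)
a=cv2.resize(f[150:290,170:370],(800,560),interpolation=cv2.INTER_CUBIC)
b=cv2.resize(g[145:270,205:405],(800,500),interpolation=cv2.INTER_CUBIC)
cv2.imwrite("pics/c4a.png",a); cv2.imwrite("pics/c4b.png",b)
E
```

```text
[0.52463628 0.03111338 0.2448598 ] [0.3031978  4.36036109 6.16457705] 0.02528729401540059 30.19760102033615 14.175
```

View pics/c4b.png

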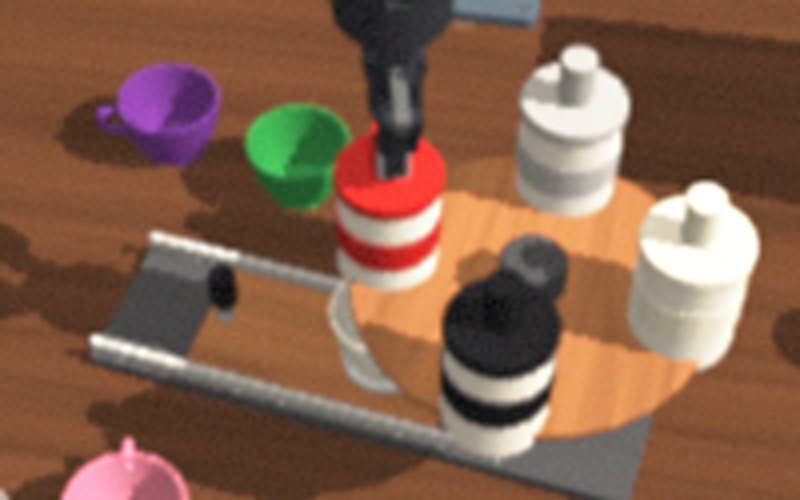

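View pics/c4a.png

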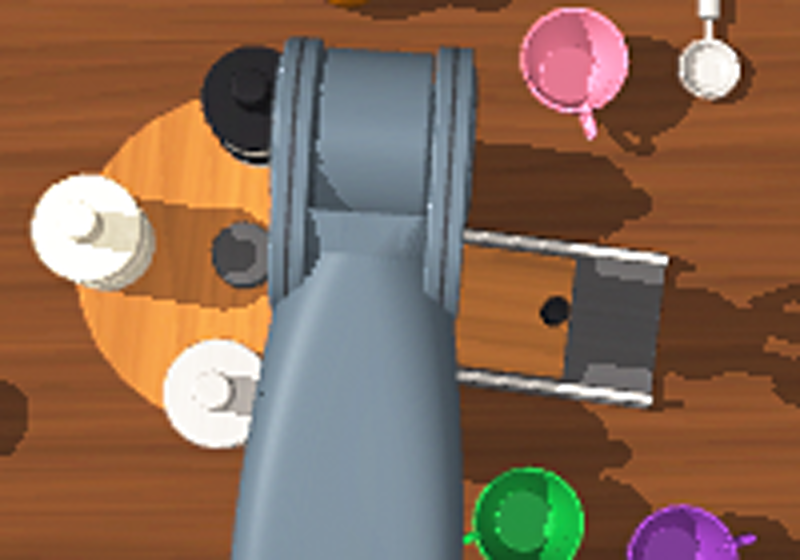

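Carousel turned, red held over the cup, cup upright in the well. Top crop: black knob (250,86), off-white (82,222), grey (213,388), grip (553,306); scene crop: off-white (708,197), grey (580,58).

```bash
python3 - <<'E'
from h import *
T2=lambda u,v:(170+(u-1.5)/4,150+(v-1.5)/4)
b,w,g=[plane("top",T2(*p),.273)[:2] for p in((250,86),(82,222),(213,388))]
h=plane("top",T2(553,306),.075)[:2]
u=np.array([.1357,.9907]); c=(b+g)/2; red=2*c-w
print('axis',c,'white dir',np.degrees(np.arctan2(*(w-c)[::-1])),'black-grey dir',np.degrees(np.arctan2(*(b-g)[::-1])))
print('red',red,'handle',h,'cup by handle',h+.135*u,'cup by grasp',np.array([.5069,-.1044])+.135*u)
print(plane("scene",S(708,197),.273),plane("scene",S(580,58),.273),w,g)
print(h-c,np.linalg.norm(h-c))
E
```

```text
axis [0.53824519 0.13390206] white dir 84.48440634701002 black-grey dir -6.588328798487111
red [0.52847459 0.03271918] handle [ 0.50781749 -0.10038344] cup by handle [0.52613699 0.03336106] cup by grasp [0.5252195 0.0293445]
[0.54800179 0.23817057 0.273     ] [0.43277792 0.14539478 0.273     ] [0.54801579 0.23508495] [0.43500095 0.14582652]
[-0.0304277  -0.23428551] 0.23625313478641416
```

```bash
python3 -c "
from h import *
s=observe(); print(s['dq'],s['grip_force'],s['time']); print(sign_off())"
```

```text
[-0.00013554  0.05057625 -0.0073639  -0.05509117  0.02069531  0.00515439] 30.19735962152481 14.275
the job is handed in; nothing more can be done
None
```

I handed the job in at 14.3 s: the tray is home with the cup upright in its well, the red spout measured within about 4 mm of the cup's axis, and the arm is holding the red knob still at 30 N; no verdict came back.

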